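# Feed the board rack through the sprung gate

### The job

Press the long steel bar beside the feed chute down with one fingertip so that the hinged gate drops flush with the chute floor, and keep it down while you push the rack of circuit boards along the chute, over the gate, until it is fully home against the end stop. Only then take your hand away, so that the gate springs up shut behind the rack. Push the rack only, never lift it or tip it; never let the gate come up while the rack is over it, and leave the other things on the bench where they are.

Things in the scene. Friction and masses are not known exactly. Their poses are not given: they have to be found in the camera images.
- chute: Fixed metal feed chute, 370 mm long. Origin: on the bench, mid width, at the gate. x = the rack's travel direction (to the robot's left), y = left of travel (towards the robot), z up. Chute frame, mm: channel x -225 to 130, floor top z=55, inside y -30 to 30; walls 6 thick, tops z=75 (y>0) and 70 (y<0). Gate slot x -10 to 10. Gate hinge blocks at y 45 to 65, x -24 to 24, top z=64.
- gate (a joint): Angle of the hinged steel gate, 12 mm thick, across the chute at x=0; its end carries the press bar. 0 = shut: it stands up to 25 mm above the floor. Pressing the bar down raises the value; at 0.28 it lies 2 mm below the floor; hard stop 0.40. Below 0.20 is not open. A spring shuts it when let go: 4.5 N down on the bar starts it, 9 N holds it at 0.33.
- press_bar (a point): Top centre of the press bar, a flat steel strip 275 mm long (chute x -215 to 60), 40 wide, 6 thick, beside the chute at y<0; it turns with the gate. The point in the chute frame, mm: x=-77, y=-54, z=109 with the gate shut; y=-65, z=77 at joint 0.28; z=71 at 0.33; z=63 at 0.40. A fingertip at chute y=-60 stays on it throughout.
- rack: Black plastic rack with five green circuit boards on edge, 90 mm long (x), 54 wide (y), 65 high, 0.25 to 0.5 kg, standing in the chute, in line with it, upstream of the gate (chute x<0). Origin: centre of its underside. Its ends are flat upright plates, 54 wide, 65 high.
- home (a point): Where the rack's origin is when it is home: on the chute floor, chute x=85 mm. The end stop is an upright dark plate across the chute's end, near face at chute x=130 mm, top at z=100 mm.
- empty_rack: Bystander: a like rack without boards, 90 x 54 x 65 mm, on the bench away from the chute. Origin: centre of underside.
- spool: Bystander: solder spool standing on end, 60 mm diameter, 45 mm high, beside the press bar. Origin: centre of underside.
- jar: Bystander: amber glass jar with black cap, 42 mm diameter, 50 mm high, on the press bar's side near the end stop. Origin: centre of underside.
- tin: Bystander: open steel tin, 64 mm diameter, 40 mm high, on the robot's side of the chute. Origin: centre of underside.
- screwdriver: Bystander: screwdriver 170 mm long lying on the robot's side of the chute. Origin: about its middle, on the bench.
- fan: Bystander: black square cooling fan 80 x 80 x 25 mm lying flat. Origin: centre of underside.
- heatsink: Bystander: finned aluminium heat sink 60 x 50 x 32 mm. Origin: centre of underside.
Things that resemble listed ones, but are neither listed nor needed, are in the scene too. Leave any orange, pink or yellow look-alike of the rack alone.

How it is judged:
By the outcome, as a careful person would: the job done as asked, in the order asked, and still so for the second after the job is handed in, with the robot touching nothing.
It also fails if it takes over 45 s, if anything falls off the work surface, if the arm or the gripper's body presses on something with over 40 N, if the wrist force passes 120 N, or if a joint passes its speed limit or range.

### The arm

A 6-joint arm with a two-finger parallel gripper is mounted at the origin on the work surface. World frame = base frame: x ahead of the robot, y to its left, z up, the work surface at z = 0. Lengths are in m, angles in degrees, forces in N, time in s.
With the tool pointing down it reaches from about 0.35 to 0.875 m from the base axis. Payload 4.2 kg.
Tool frame: the origin (TCP) lies midway between the tips of the shut fingers; the grasp point (between the pads) lies 19 mm behind it; z points along the fingers, y is the line along which they close (so a half turn about z gives the same grasp; the last joint's range is limited). The gripper opens to 87 mm and grips with 3 to 60 N. Pads are 19 mm wide; open, the fingers measure 117 mm over their backs; the gripper's body (75 mm by 190 mm) begins 51 mm behind the grasp point.
Start: joints at [78.873, 22.042, 0.453, 0, -68.411, -14.817], TCP at [0.273, 0.562, 0.223] pointing down, gripper open.
Joint ranges: [-179.83, 179.83], [-69.29, 118.12], [-61.27, 80.66], [-181.25, 117.63], [-171.15, -9.14], [-177.46, 177.46]. Speed limits (degrees/s): [159.86, 159.86, 180, 180, 180, 180].

### API

Orientations are given as a 3x3 rotation matrix whose columns are the frame's x, y, z axes.
In Python, from station import sense, capture, camera_params, finish_job gives the robot as it stands.
- The arm moves only by the tool drive_tool, never from a script. Its argument "rows" is a list of rows, each an object of numbers: "tx", "ty", "tz": the shift along the tool's x, y, z in cm; "ax", "ay", "az": the turn, a rotation vector about the tool's x, y, z in rad; "claw": the finger opening in cm, from 0 to 8.7. In form: [{"tx": .., "ty": .., "tz": .., "ax": .., "ay": .., "az": .., "claw": ..}, ...]. A call has 1 to 10 rows; each row shifts and turns the commanded pose from where the row before left it, along the tool's axes as they then stand; what a row does not reach is not made up. A row lasts 1/12 s, in which the tool goes at most 41.7 mm and 7.16 degrees, less where a joint would pass 70% of its speed; a pose out of reach is approached as far as the arm can. A call with a gripper value outside its range is refused whole. The fingers move at their own pace and stop on an object; the grip force is fixed at half the most. Time passes only in rows, so rows that do not move let the fingers close. It gives the time, the measured TCP pose, the force, the opening and the grip force at its end, in the units of the state.
- sense(): the state, without advancing time (a new reading comes with each control period).
- capture(name): name is "scene" or "side" or "wrist"; returns (picture, depth): 480x640x3 uint8, red, green, blue; 480x640 float32, m along the optical axis (not along the pixel's ray), 0 where there is no reading.
- camera_params(name): a dict with "intrinsics" (3x3 intrinsics, pixels), "R" (3x3) and "t" (3): a world point X has camera coordinates R X + t; the wrist camera has in their place "tool_from_camera" (4x4, takes a point from camera to tool coordinates, whose origin is the TCP and whose axes are the flange's). Camera axes: x right, y down, z forward; pixel columns grow to the right and rows downward; lengths in m; the calibration is good to about 2 mm. A picture is of the moment at which its call begins: read the wrist's pose just before it. camera_params takes no time and is no camera call.
- finish_job(): hands the job in; it is judged then, once.
The state is a dict: "time_s": time; "joints": joint angles; "joint_velocities": joint speeds; "effort": joint torques, N m; "tcp_pos": TCP position; "ee_rot": TCP orientation; "wrist_force": force on the tool from outside, world axes, zero at the start; "moment": the same for the moment, N m; "gripper_width": opening from 0.0 (shut) to 1.0 (fully open); "gripper_force": force on a finger pad.
Only numpy, scipy, OpenCV 4.12 (cv2) and the standard library are available. Lean on these libraries where they do the work, as an engineer would, in place of code of your own. Each camera call takes 0.05 s, during which the arm holds its last target. There are 200 camera calls.

## Working session

There is one attempt and no reset: what is moved stays moved. The work goes in short steps, Python scripts to look and compute and a tool call to move; the robot and the scene stay as the last step left them, time stands still between calls to the robot, and variables do not carry over. Pictures are saved under pics/ and viewed, at most 10 in all, crops included, and the job is handed in when it is done.

Besides the shell and the picture viewer there is one more tool, called after ">>>" as name(argument=value, ...) on one line, values as JSON. drive_tool: Moves the arm, as the interface text tells. Its arguments: {"type":"object","properties":{"rows":{"type":"array"}},"required":["rows"]}

```bash
mkdir -p pics
python3 - <<'E'
from station import *
import cv2, numpy as np
np.set_printoptions(precision=4,suppress=True)
for n in ("scene","side"):
    p,d=capture(n); cv2.imwrite(f"pics/{n}0.png",p[:,:,::-1]); np.save(f"pics/{n}0.npy",d)
    c=camera_params(n); print(n,c)
s=sense(); print({k:s[k] for k in("time_s","tcp_pos","ee_rot","gripper_width","wrist_force")})
E
```

```text
scene {'intrinsics': array([[614.3771,   0.    , 311.5017],
       [  0.    , 614.3771, 244.7822],
       [  0.    ,   0.    ,   1.    ]]), 'R': array([[-0.2302,  0.9731,  0.01  ],
       [ 0.7315,  0.1798, -0.6577],
       [-0.6417, -0.1441, -0.7533]]), 't': array([ 0.1585, -0.3623,  1.779 ])}
side {'intrinsics': array([[623.4384,   0.    , 314.5745],
       [  0.    , 623.4384, 245.9361],
       [  0.    ,   0.    ,   1.    ]]), 'R': array([[ 0.7625, -0.6469,  0.013 ],
       [-0.444 , -0.5377, -0.7168],
       [ 0.4706,  0.5408, -0.6972]]), 't': array([-0.4628,  0.313 ,  1.0766])}
{'time_s': 0.1, 'tcp_pos': array([0.2732, 0.5616, 0.2216]), 'ee_rot': array([[ 0.8992, -0.4376, -0.0007],
       [-0.4376, -0.8992, -0.0017],
       [ 0.0001,  0.0019, -1.    ]]), 'gripper_width': 0.9974222215367613, 'wrist_force': array([-0.5634, -0.5092,  0.2357])}
```

View pics/scene0.png

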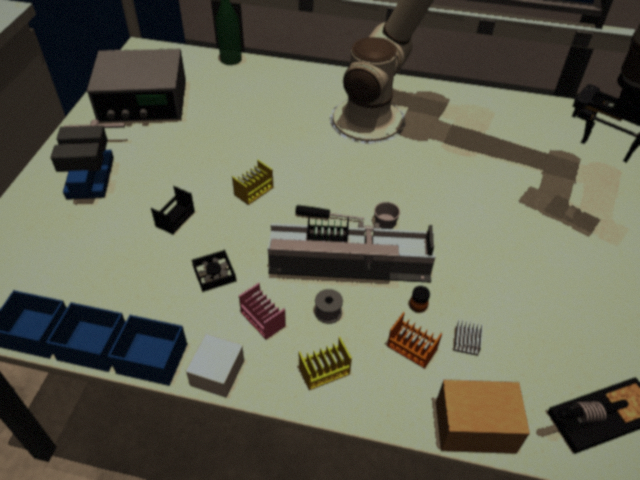

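View pics/side0.png

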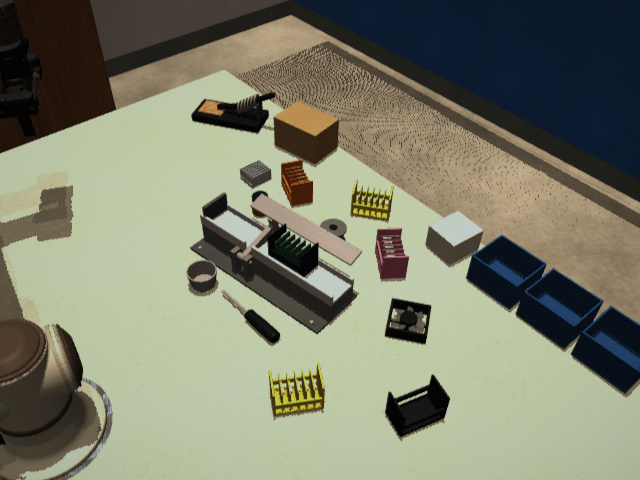

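The scene view shows the chute at (270–433, 225–280), with the end stop at its right end (431, 240). The black rack with green boards is in the chute at (328, 230) in scene and (292, 250) in side. The empty rack is the black one at (173, 210). The look-alikes are yellow, pink and orange, and I'll leave them alone. The press bar is at (340, 250) in scene, on the side away from the robot. Next I'll measure the chute frame.

```bash
cat > h.py <<'E'
import numpy as np, cv2
from station import camera_params
def cloud(n,d):
    c=camera_params(n);K=c["intrinsics"]
    v,u=np.mgrid[:480,:640]
    P=np.stack([(u-K[0,2])/K[0,0]*d,(v-K[1,2])/K[1,1]*d,d],-1)
    return (P-c["t"])@c["R"]   # R^T (P-t)
def proj(n,X):
    c=camera_params(n);p=c["R"]@X+c["t"];q=c["intrinsics"]@p;return q[:2]/q[2]
E
python3 - <<'E'
from h import *
np.set_printoptions(precision=4,suppress=True)
big=[]
for n,(u0,u1,v0,v1) in (("scene",(250,450,200,300)),("side",(180,380,180,340))):
    d=np.load(f"pics/{n}0.npy");X=cloud(n,d);im=cv2.imread(f"pics/{n}0.png")
    for (u,v) in {"scene":[(340,250),(280,250),(390,235),(431,235),(150,250),(328,215)],"side":[(300,225),(340,250),(270,205),(330,290),(215,205),(300,250),(400,280)]}[n]: print(n,u,v,X[v,u])
    q=X[v0:v1,u0:u1].reshape(-1,3);c=im[v0:v1,u0:u1].reshape(-1,3)
    big.append((n,q,c))
    cv2.imwrite(f"pics/{n}0c.png",cv2.resize(im[v0:v1,u0:u1],None,fx=3.9,fy=3.9 if n=="scene" else 3.7,interpolation=cv2.INTER_CUBIC))
# bar: points with z .095-.12 elongated
for n,q,c in big:
    r=q[(q[:,2]>.098)&(q[:,2]<.118)&(q[:,0]>.3)]
    # chute bar colour filter by largest planar cluster: RANSAC via fitLine
    l=cv2.fitLine(r[:,:2].astype(np.float32),cv2.DIST_HUBER,0,.01,.01).ravel()
    print(n,len(r),l,np.degrees(np.arctan2(l[1],l[0])),r.mean(0),r.min(0),r.max(0))
E
```

```text
scene 340 250 [0.6039 0.0407 0.1152]
scene 280 250 [ 0.631  -0.0833  0.1114]
scene 390 235 [0.4908 0.1357 0.0659]
scene 431 235 [0.5021 0.2243 0.1015]
scene 150 250 [ 0.6138 -0.4073  0.0018]
scene 328 215 [ 0.4191 -0.0226  0.0195]
side 300 225 [0.5928 0.0325 0.106 ]
side 340 250 [ 0.6068 -0.0765  0.1068]
side 270 205 [0.5799 0.118  0.1113]
side 330 290 [ 0.5503 -0.1127  0.0587]
side 215 205 [0.5029 0.2173 0.0876]
side 300 250 [ 0.5397 -0.0323  0.1154]
side 400 280 [ 0.7207 -0.1487  0.0001]
scene 1758 [ 0.2155 -0.9765  0.5807  0.0746] -77.55474 [0.5856 0.0334 0.1106] [ 0.4715 -0.1116  0.0982] [0.635  0.2322 0.118 ]
side 2915 [ 0.2087 -0.978   0.5858  0.0162] -77.95568 [0.5787 0.0157 0.1082] [ 0.4711 -0.1162  0.098 ] [0.6358 0.2304 0.118 ]
```

View pics/side0c.png

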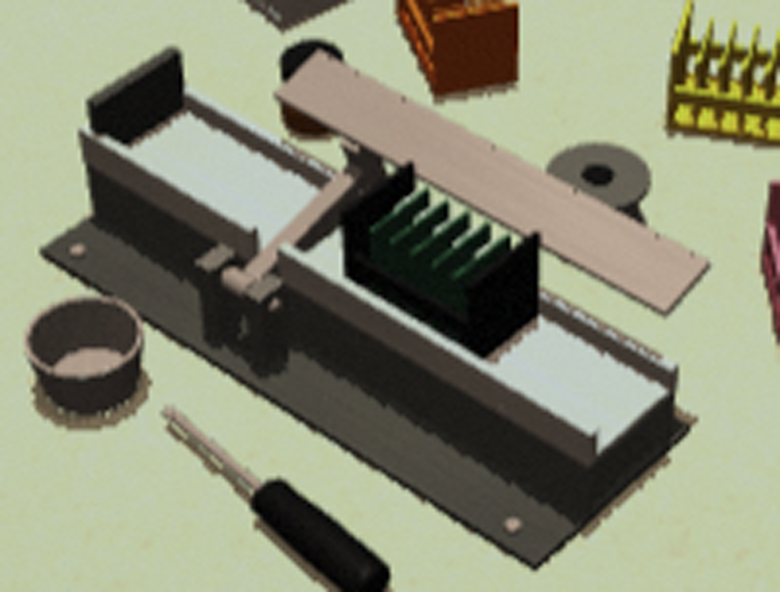

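The enlarged crop shows the rack with green boards just upstream of the gate, with its rear plate at crop (505, 290). The bar runs from (300, 75) to (690, 290) and the end stop is at (135, 95). Next I'll fit the chute frame with rectangles.

Run:
```python
from h import *
np.set_printoptions(precision=4,suppress=True)
Q=[];C=[]
for n in ("scene","side"):
    d=np.load(f"pics/{n}0.npy");X=cloud(n,d);im=cv2.imread(f"pics/{n}0.png")
    m=(d>0)&(X[...,0]>.4)&(X[...,0]<.68)&(X[...,1]>-.2)&(X[...,1]<.27)
    q=X[m];c=im[m].astype(int)
    def rect(name,s):
        s=s.astype(np.float32)
        # largest cluster via grid mask
        g=np.zeros((300,500),np.uint8);ij=np.c_[(s[:,0]-.4)*1000,(s[:,1]+.2)*1000].astype(int);g[ij[:,0].clip(0,299),ij[:,1].clip(0,499)]=1
        k=cv2.connectedComponents(cv2.dilate(g,np.ones((7,7))))[1];l=k[ij[:,0].clip(0,299),ij[:,1].clip(0,499)]
        b=np.argmax(np.bincount(l));s=s[l==b];r=cv2.minAreaRect(s[:,:2]*1000)
        print(n,name,len(s),"c",r[0],"size",r[1],"ang",r[2],"z",np.median(s[:,2])); return s
    L=c.mean(1)
    br=(q[:,2]>.095)&(q[:,2]<.122)&(L>90)
    b=rect("bar",q[br])
    A=np.c_[b[:,:2],np.ones(len(b))];print("plane",np.linalg.lstsq(A,b[:,2],rcond=None)[0])
    rect("floor",q[(q[:,2]>.05)&(q[:,2]<.061)&(L>120)])
    dk=(q[:,2]>.075)&(q[:,2]<.125)&(L<70)
    rect("stop",q[dk&(q[:,1]>.18)]); rect("rack",q[dk&(q[:,1]<.12)])
```

```text
scene bar 1348 c (593.5282592773438, 25.377716064453125) size (44.584808349609375, 274.3348388671875) ang 9.654741287231445 z 0.11170106
plane [ 0.283   0.0508 -0.0582]
scene floor 554 c (507.2759704589844, 160.3012237548828) size (50.16611099243164, 114.3134765625) ang 9.112505912780762 z 0.05653934
scene stop 127 c (506.2591857910156, 223.71441650390625) size (65.04585266113281, 8.031078338623047) ang 11.150482177734375 z 0.097071506
scene rack 200 c (545.3154907226562, 1.041107177734375) size (62.63867950439453, 89.58394622802734) ang 11.651168823242188 z 0.09163584
side bar 2055 c (590.04541015625, 21.952430725097656) size (48.57459259033203, 276.3904724121094) ang 10.401885986328125 z 0.10890581
plane [ 0.2627  0.0457 -0.0478]
side floor 761 c (517.590087890625, 143.42401123046875) size (158.56959533691406, 75.85633850097656) ang 78.90723419189453 z 0.055068005
side stop 231 c (503.57501220703125, 218.8083953857422) size (66.98101043701172, 11.559551239013672) ang 7.520992279052734 z 0.08739927
side rack 1274 c (546.705078125, -1.4330825805664062) size (65.25902557373047, 95.16545104980469) ang 10.26190185546875 z 0.10070594
```

The fit gives a chute yaw of about 10.2° and an origin of about (0.5265, 0.0897). The bar slopes about 0.28 when shut, so it lies level when open. The rack is at chute x ≈ -92.

The plan is to put one finger on the bar at y=-60 and the other behind the rack at y≈0. That needs a claw opening of 4.5 and the TCP at chute y=-30. First I'll turn the tool.

>>> drive_tool(rows=[{"az": 0.104,"claw": 4.5},{"az": 0.104,"claw": 4.5},{"az": 0.104,"claw": 4.5},{"az": 0.104,"claw": 4.5},{"az": 0.104,"claw": 4.5},{"az": 0.104,"claw": 4.5},{"az": 0.104,"claw": 4.5},{"az": 0.104,"claw": 4.5},{"az": 0.107,"claw": 4.5}])

```text
invalid input at $.rows[0]: expected keys tx, ty, tz, ax, ay, az, claw
```

```bash
cat >> h.py <<'E'
from station import sense
Y=np.radians(10.2);O=np.array([.5265,.0897,0])
RC=np.array([[-np.sin(Y),-np.cos(Y),0],[np.cos(Y),-np.sin(Y),0],[0,0,1.]])
def goto(x,y,z):
    "chute mm target -> tool shift cm, tool turn rad"
    from scipy.spatial.transform import Rotation as T
    s=sense();R=np.array(s["ee_rot"]);p=np.array(s["tcp_pos"])
    print("t",s["time_s"],"chute",(RC.T@(p-O))*1000,"F",RC.T@np.array(s["wrist_force"]),"w",s["gripper_width"]*87,"j",s["joints"])
    W=np.c_[-RC[:,0],RC[:,1],-RC[:,2]]
    print("shift",R.T@(O+RC@(np.array([x,y,z])/1000)-p)*100,"turn",T.from_matrix(R.T@W).as_rotvec())
np.set_printoptions(precision=3,suppress=True)
E
python3 -c "
from h import *
goto(-155,-30,220)"
```

```text
t 0.1 chute [509.264 165.767 221.599] F [-0.401  0.645  0.236] w 86.77573327369824 j [ 78.875  22.085   0.389  -0.024 -68.411 -14.816]
shift [54.993 42.089  0.245] turn [ 0.002 -0.001  0.94 ]
```

>>> drive_tool(rows=[{"tx": 0,"ty": 0,"tz": 0,"ax": 0,"ay": 0,"az": 0.104,"claw": 4.5},{"tx": 0,"ty": 0,"tz": 0,"ax": 0,"ay": 0,"az": 0.104,"claw": 4.5},{"tx": 0,"ty": 0,"tz": 0,"ax": 0,"ay": 0,"az": 0.104,"claw": 4.5},{"tx": 0,"ty": 0,"tz": 0,"ax": 0,"ay": 0,"az": 0.104,"claw": 4.5},{"tx": 0,"ty": 0,"tz": 0,"ax": 0,"ay": 0,"az": 0.104,"claw": 4.5},{"tx": 0,"ty": 0,"tz": 0,"ax": 0,"ay": 0,"az": 0.104,"claw": 4.5},{"tx": 0,"ty": 0,"tz": 0,"ax": 0,"ay": 0,"az": 0.104,"claw": 4.5},{"tx": 0,"ty": 0,"tz": 0,"ax": 0,"ay": 0,"az": 0.104,"claw": 4.5},{"tx": 0,"ty": 0,"tz": 0,"ax": 0,"ay": 0,"az": 0.108,"claw": 4.5}])

```text
time_s: 0.85
tcp_pos: [0.2732, 0.5617, 0.2219]
ee_rot: [[0.172, -0.985, -0.001], [-0.985, -0.172, -0.001], [0.001, 0.001, -1.0]]
wrist_force: [-0.1, -0.2, 0.1]
gripper_width: 0.528
gripper_force: 0.0
```

>>> drive_tool(rows=[{"tx": 3.3,"ty": -1,"tz": 0,"ax": 0,"ay": 0,"az": 0,"claw": 4.5},{"tx": 3.3,"ty": -1,"tz": 0,"ax": 0,"ay": 0,"az": 0,"claw": 4.5},{"tx": 3.3,"ty": -1,"tz": 0,"ax": 0,"ay": 0,"az": 0,"claw": 4.5},{"tx": 3.3,"ty": -1,"tz": 0,"ax": 0,"ay": 0,"az": 0,"claw": 4.5},{"tx": 3.3,"ty": -1,"tz": 0,"ax": 0,"ay": 0,"az": 0,"claw": 4.5},{"tx": 3.3,"ty": -1,"tz": 0,"ax": 0,"ay": 0,"az": 0,"claw": 4.5},{"tx": 3.3,"ty": -1,"tz": 0,"ax": 0,"ay": 0,"az": 0,"claw": 4.5},{"tx": 3.3,"ty": -1,"tz": 0,"ax": 0,"ay": 0,"az": 0,"claw": 4.5},{"tx": 3.3,"ty": -1,"tz": 0,"ax": 0,"ay": 0,"az": 0,"claw": 4.5},{"tx": 3.3,"ty": -1,"tz": 0,"ax": 0,"ay": 0,"az": 0,"claw": 4.5}])

```text
time_s: 1.68
tcp_pos: [0.4304, 0.2532, 0.2223]
ee_rot: [[0.177, -0.984, -0.0], [-0.984, -0.177, -0.0], [0.0, 0.001, -1.0]]
wrist_force: [0.8, 1.4, -0.6]
gripper_width: 0.517
gripper_force: 0.0
```

>>> drive_tool(rows=[{"tx": 3.3,"ty": -1,"tz": 0,"ax": 0,"ay": 0,"az": 0,"claw": 4.5},{"tx": 3.3,"ty": -1,"tz": 0,"ax": 0,"ay": 0,"az": 0,"claw": 4.5},{"tx": 3.3,"ty": -1,"tz": 0,"ax": 0,"ay": 0,"az": 0,"claw": 4.5},{"tx": 3.3,"ty": -1,"tz": 0,"ax": 0,"ay": 0,"az": 0,"claw": 4.5},{"tx": 3.3,"ty": -1,"tz": 0,"ax": 0,"ay": 0,"az": 0,"claw": 4.5},{"tx": 3.3,"ty": -1,"tz": 0,"ax": 0,"ay": 0,"az": 0,"claw": 4.5},{"tx": 3.3,"ty": -1,"tz": 0,"ax": 0,"ay": 0,"az": 0,"claw": 4.5},{"tx": 3.3,"ty": -1,"tz": 0,"ax": 0,"ay": 0,"az": 0,"claw": 4.5},{"tx": 3.3,"ty": -1,"tz": 0,"ax": 0,"ay": 0,"az": 0,"claw": 4.5},{"tx": 3.3,"ty": -0.6,"tz": 0,"ax": 0,"ay": 0,"az": 0,"claw": 4.5}])

```text
time_s: 2.52
tcp_pos: [0.5838, -0.0545, 0.222]
ee_rot: [[0.177, -0.984, -0.001], [-0.984, -0.177, -0.0], [-0.0, 0.001, -1.0]]
wrist_force: [0.5, 0.8, 1.4]
gripper_width: 0.516
gripper_force: 0.0
```

```bash
python3 -c "
from h import *
goto(-158,-30,170)"
```

```text
t 2.5167 chute [-152.051  -30.874  221.951] F [ 0.69  -0.662  1.42 ] w 44.89868374866538 j [ 10.481  18.33   -5.202  -0.006 -66.507  -0.282]
shift [0.595 0.084 5.195] turn [ 0.001  0.    -0.   ]
```

>>> drive_tool(rows=[{"tx": 0.3,"ty": 0.05,"tz": 2.2,"ax": 0,"ay": 0,"az": 0,"claw": 4.5},{"tx": 0.3,"ty": 0.05,"tz": 2.3,"ax": 0,"ay": 0,"az": 0,"claw": 4.5},{"tx": 0,"ty": 0,"tz": 2.2,"ax": 0,"ay": 0,"az": 0,"claw": 4.5},{"tx": 0,"ty": 0,"tz": 2,"ax": 0,"ay": 0,"az": 0,"claw": 4.5},{"tx": 0,"ty": 0,"tz": 0,"ax": 0,"ay": 0,"az": 0,"claw": 4.5}])

```text
time_s: 2.93
tcp_pos: [0.5797, -0.0593, 0.1306]
ee_rot: [[0.175, -0.984, -0.01], [-0.984, -0.175, -0.0], [-0.002, 0.01, -1.0]]
wrist_force: [-1.6, -0.0, -0.7]
gripper_width: 0.512
gripper_force: 0.0
```

```bash
python3 -c "
from h import *
from station import capture
goto(-158,-30,120)
o=[]
for n,(u0,u1,v0,v1) in (('side',(200,400,170,320)),('scene',(240,440,180,330))):
    p,d=capture(n);np.save(f'pics/{n}1.npy',d);cv2.imwrite(f'pics/{n}1.png',p[:,:,::-1]);o.append(cv2.resize(p[v0:v1,u0:u1,::-1],(400,300),interpolation=cv2.INTER_CUBIC))
p,d=capture('wrist');o.append(cv2.resize(p[:,:,::-1],(400,300)))
o.append(o[0]*0)
cv2.imwrite('pics/m1.png',np.vstack([np.hstack(o[:2]),np.hstack(o[2:])]))
"
```

```text
t 2.9333 chute [-156.094  -26.016  130.553] F [ 0.254  1.578 -0.67 ] w 44.55249200267942 j [ 10.021  22.884 -12.422  -0.115 -55.278   0.147]
shift [ 0.192 -0.409  1.051] turn [ 0.01   0.002 -0.002]
```

View pics/m1.png

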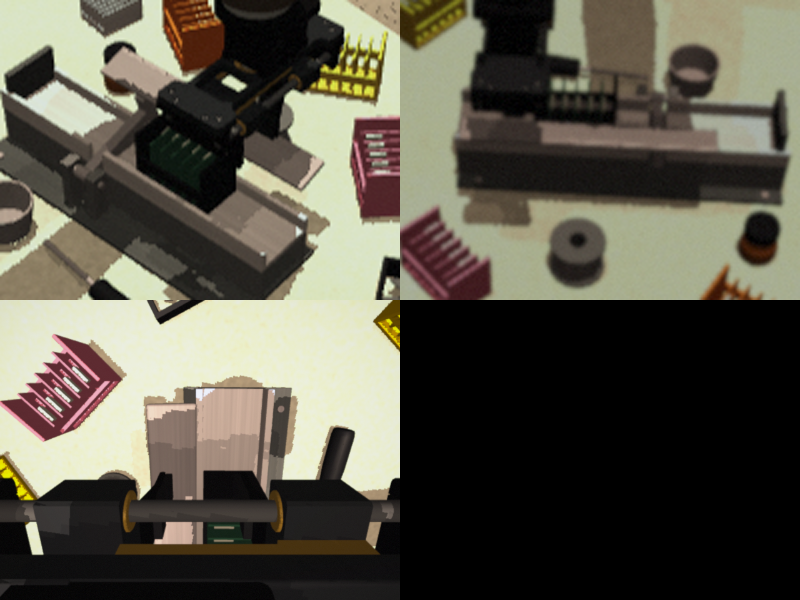

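The montage shows the left finger over the bar (wrist view 165, 490) and the right finger over the channel (235, 490), just upstream of the rack. The measured y is 4 mm off the command, so I'll let it settle and check again.

>>> drive_tool(rows=[{"tx": 0,"ty": 0,"tz": 0,"ax": 0,"ay": 0,"az": 0,"claw": 4.5},{"tx": 0,"ty": 0,"tz": 0,"ax": 0,"ay": 0,"az": 0,"claw": 4.5},{"tx": 0,"ty": 0,"tz": 0,"ax": 0,"ay": 0,"az": 0,"claw": 4.5}])

```text
time_s: 3.33
tcp_pos: [0.5839, -0.0587, 0.1369]
ee_rot: [[0.177, -0.984, 0.002], [-0.984, -0.177, 0.0], [0.0, -0.002, -1.0]]
wrist_force: [0.0, -0.0, -0.7]
gripper_width: 0.514
gripper_force: 0.0
```

```bash
python3 -c "
from h import *
from station import camera_params
goto(-158,-30,120)
print(camera_params('wrist')['tool_from_camera'])
# rack rear from scene1/side1 depth: dark points of rack in chute frame
for k in '01':
  for n in ('side','scene'):
    d=np.load(f'pics/{n}{k}.npy');X=(cloud(n,d)-O)@RC*1000
    m=(d>0)&(abs(X[...,1])<24)&(X[...,2]>70)&(X[...,2]<122)&(X[...,0]>-200)&(X[...,0]<-15)
    q=X[m];print(k,n,len(q),np.percentile(q[:,0],[0.5,2,10,90,98,99.5]))
"
```

```text
t 3.3333 chute [-156.235  -30.205  136.864] F [-0.012 -0.013 -0.675] w 44.7192025933789 j [ 10.063  22.524 -12.007   0.008 -55.327   0.149]
shift [0.176 0.025 1.686] turn [-0.002 -0.     0.   ]
[[-0.    -0.961 -0.277  0.077]
 [ 1.    -0.    -0.001  0.   ]
 [ 0.001 -0.277  0.961 -0.162]
 [ 0.     0.     0.     1.   ]]
0 side 1208 [-139.97  -139.384 -138.109  -52.247  -49.828  -48.241]
0 scene 308 [-135.25  -134.355 -131.55   -51.786  -46.43   -46.033]
1 side 1072 [-140.417 -139.487 -138.166  -52.066  -49.407  -48.053]
1 scene 264 [-121.256 -119.43  -117.653  -49.759  -46.319  -45.968]
```

>>> drive_tool(rows=[{"tx": 0.1,"ty": 0,"tz": 0.6,"ax": 0,"ay": 0,"az": 0,"claw": 4.5},{"tx": 0,"ty": 0,"tz": 0.6,"ax": 0,"ay": 0,"az": 0,"claw": 4.5},{"tx": 0,"ty": 0,"tz": 0.6,"ax": 0,"ay": 0,"az": 0,"claw": 4.5},{"tx": 0,"ty": 0,"tz": 0.6,"ax": 0,"ay": 0,"az": 0,"claw": 4.5},{"tx": 0,"ty": 0,"tz": 0.6,"ax": 0,"ay": 0,"az": 0,"claw": 4.5},{"tx": 0,"ty": 0,"tz": 0.5,"ax": 0,"ay": 0,"az": 0,"claw": 4.5},{"tx": 0,"ty": 0,"tz": 0.5,"ax": 0,"ay": 0,"az": 0,"claw": 4.5},{"tx": 0,"ty": 0,"tz": 0.5,"ax": 0,"ay": 0,"az": 0,"claw": 4.5},{"tx": 0,"ty": 0,"tz": 0,"ax": 0,"ay": 0,"az": 0,"claw": 4.5},{"tx": 0,"ty": 0,"tz": 0,"ax": 0,"ay": 0,"az": 0,"claw": 4.5}])

```text
time_s: 4.17
tcp_pos: [0.5882, -0.0593, 0.093]
ee_rot: [[0.179, -0.984, 0.011], [-0.984, -0.179, 0.0], [0.002, -0.011, -1.0]]
wrist_force: [2.5, 1.4, 7.2]
gripper_width: 0.518
gripper_force: 3.4
```

```bash
python3 -c "
from h import *
goto(-158,-30,71)"
```

```text
t 4.1667 chute [-157.615  -34.34    92.991] F [ 0.903 -2.704  7.214] w 45.080154773616286 j [  9.975  25.447 -14.627   0.133 -49.309   0.254]
shift [0.034 0.458 2.194] turn [-0.011 -0.002  0.002]
```

>>> drive_tool(rows=[{"tx": 0,"ty": 0,"tz": 0.4,"ax": 0,"ay": 0,"az": 0,"claw": 4.5},{"tx": 0,"ty": 0,"tz": 0.4,"ax": 0,"ay": 0,"az": 0,"claw": 4.5},{"tx": 0,"ty": 0,"tz": 0.4,"ax": 0,"ay": 0,"az": 0,"claw": 4.5},{"tx": 0,"ty": 0,"tz": 0.3,"ax": 0,"ay": 0,"az": 0,"claw": 4.5},{"tx": 0,"ty": 0,"tz": 0.2,"ax": 0,"ay": 0,"az": 0,"claw": 4.5},{"tx": 0,"ty": 0,"tz": 0,"ax": 0,"ay": 0,"az": 0,"claw": 4.5},{"tx": 0,"ty": 0,"tz": 0,"ax": 0,"ay": 0,"az": 0,"claw": 4.5},{"tx": 0,"ty": 0,"tz": 0,"ax": 0,"ay": 0,"az": 0,"claw": 4.5}])

```text
time_s: 4.83
tcp_pos: [0.5918, -0.0588, 0.078]
ee_rot: [[0.18, -0.983, 0.02], [-0.984, -0.18, 0.001], [0.003, -0.019, -1.0]]
wrist_force: [7.0, 2.0, 9.5]
gripper_width: 0.519
gripper_force: 4.7
```

```bash
python3 -c "
from h import *
goto(-158,-30,71)"
```

```text
t 4.8333 chute [-157.741  -37.997   77.962] F [ 0.701 -7.202  9.463] w 45.16900858239071 j [  9.989  26.562 -15.381   0.202 -46.947   0.251]
shift [0.022 0.813 0.681] turn [-0.019 -0.003  0.003]
```

>>> drive_tool(rows=[{"tx": 0,"ty": 0,"tz": 0.3,"ax": 0,"ay": 0,"az": 0,"claw": 4.5},{"tx": 0,"ty": 0,"tz": 0.3,"ax": 0,"ay": 0,"az": 0,"claw": 4.5},{"tx": 0,"ty": 0,"tz": 0.2,"ax": 0,"ay": 0,"az": 0,"claw": 4.5},{"tx": 0,"ty": 0,"tz": 0,"ax": 0,"ay": 0,"az": 0,"claw": 4.5},{"tx": 0,"ty": 0,"tz": 0,"ax": 0,"ay": 0,"az": 0,"claw": 4.5}])

```text
time_s: 5.25
tcp_pos: [0.593, -0.0586, 0.0704]
ee_rot: [[0.181, -0.983, 0.022], [-0.984, -0.181, 0.001], [0.003, -0.022, -1.0]]
wrist_force: [7.3, 2.1, 9.4]
gripper_width: 0.515
gripper_force: 5.2
```

```bash
python3 -c "
from h import *
from station import capture
goto(-158,-30,71)
o=[]
for n,(u0,u1,v0,v1) in (('side',(200,360,180,300)),('scene',(250,450,180,330))):
    p,d=capture(n);np.save(f'pics/{n}2.npy',d);cv2.imwrite(f'pics/{n}2.png',p[:,:,::-1]);o.append(cv2.resize(p[v0:v1,u0:u1,::-1],(400,300),interpolation=cv2.INTER_CUBIC))
    X=(cloud(n,d)-O)@RC*1000
    m=(d>0)&(abs(X[...,1]+65)<25)&(abs(X[...,2]-80)<30)&(X[...,0]>-80)&(X[...,0]<50);q=X[m];print(n,'bar z,y',len(q),np.median(q[:,2]),np.percentile(q[:,1],[2,98]), np.polyfit(q[:,1],q[:,2],1))
    m=(d>0)&(abs(X[...,1])<25)&(abs(X[...,2]-65)<30)&(abs(X[...,0])<5);print(n,'gate z',m.sum(),np.percentile(X[m][:,2],[5,50,95]))
cv2.imwrite('pics/m2.png',np.hstack(o))
"
```

```text
t 5.25 chute [-157.756  -39.233   70.388] F [ 0.768 -7.554  9.404] w 44.79791143986591 j [  9.996  27.133 -15.747   0.227 -45.863   0.252]
shift [ 0.021  0.922 -0.081] turn [-0.022 -0.003  0.004]
side bar z,y 532 70.34709214136709 [-85.454 -43.285] [-0.003 69.834]
side gate z 51 [47.383 49.872 52.31 ]
scene bar z,y 945 71.82628875069244 [-86.145 -46.089] [ 0.057 75.531]
scene gate z 77 [37.862 51.461 55.681]
```

View pics/m2.png

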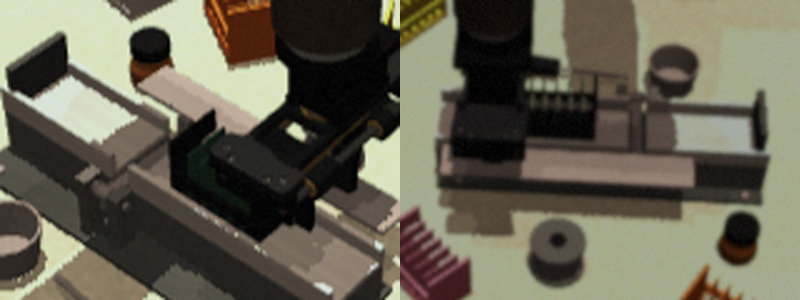

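The gate now lies below the floor, with the bar at z≈71 (joint ≈0.33). I'll start pushing slowly.

>>> drive_tool(rows=[{"tx": -0.2,"ty": 0,"tz": 0,"ax": 0,"ay": 0,"az": 0,"claw": 4.5},{"tx": -0.2,"ty": 0,"tz": 0,"ax": 0,"ay": 0,"az": 0,"claw": 4.5},{"tx": -0.3,"ty": 0,"tz": 0,"ax": 0,"ay": 0,"az": 0,"claw": 4.5},{"tx": -0.3,"ty": 0,"tz": 0,"ax": 0,"ay": 0,"az": 0,"claw": 4.5},{"tx": -0.3,"ty": 0,"tz": 0,"ax": 0,"ay": 0,"az": 0,"claw": 4.5},{"tx": -0.3,"ty": 0,"tz": 0,"ax": 0,"ay": 0,"az": 0,"claw": 4.5},{"tx": -0.3,"ty": 0,"tz": 0,"ax": 0,"ay": 0,"az": 0,"claw": 4.5},{"tx": -0.3,"ty": 0,"tz": 0,"ax": 0,"ay": 0,"az": 0,"claw": 4.5}])

```text
time_s: 6.02
tcp_pos: [0.5845, -0.0402, 0.0693]
ee_rot: [[0.179, -0.984, 0.011], [-0.984, -0.179, -0.003], [0.005, -0.01, -1.0]]
wrist_force: [3.1, -10.2, 10.3]
gripper_width: 0.519
gripper_force: 6.2
```

```bash
python3 -c "
from h import *
goto(-130,-30,71)"
```

```text
t 6.0167 chute [-138.153  -34.038   69.253] F [-10.538  -1.204  10.289] w 45.19593121973017 j [ 12.05   26.669 -16.866   0.409 -45.892  -2.03 ]
shift [-0.815  0.401 -0.183] turn [-0.01  -0.005  0.002]
```

>>> drive_tool(rows=[{"tx": -0.4,"ty": 0,"tz": 0,"ax": 0,"ay": 0,"az": 0,"claw": 4.5},{"tx": -0.5,"ty": 0,"tz": 0,"ax": 0,"ay": 0,"az": 0,"claw": 4.5},{"tx": -0.5,"ty": 0,"tz": 0,"ax": 0,"ay": 0,"az": 0,"claw": 4.5},{"tx": -0.5,"ty": 0,"tz": 0,"ax": 0,"ay": 0,"az": 0,"claw": 4.5},{"tx": -0.5,"ty": 0,"tz": 0,"ax": 0,"ay": 0,"az": 0,"claw": 4.5},{"tx": -0.5,"ty": 0,"tz": 0,"ax": 0,"ay": 0,"az": 0,"claw": 4.5},{"tx": -0.5,"ty": 0,"tz": 0,"ax": 0,"ay": 0,"az": 0,"claw": 4.5}])

```text
time_s: 6.6
tcp_pos: [0.578, -0.0067, 0.0692]
ee_rot: [[0.179, -0.984, 0.01], [-0.984, -0.179, -0.003], [0.004, -0.009, -1.0]]
wrist_force: [3.4, -10.2, 11.9]
gripper_width: 0.517
gripper_force: 6.5
```

```bash
python3 -c "
from h import *
from station import capture
goto(-100,-30,71)
n='side';p,d=capture(n);cv2.imwrite('pics/side3.png',cv2.resize(p[170:320,200:400,::-1],None,fx=4,fy=4,interpolation=cv2.INTER_CUBIC))
X=(cloud(n,d)-O)@RC*1000
m=(d>0)&(abs(X[...,1])<24)&(X[...,2]>80)&(X[...,2]<122)&(X[...,0]>-80)&(X[...,0]<60);q=X[m];print('front',np.percentile(q[:,0],[90,98,99.5]),'top',np.percentile(q[:,2],[90,98]))
"
```

```text
t 6.6 chute [-104.036  -33.565   69.191] F [-10.639  -1.554  11.874] w 45.01011863485251 j [ 15.546  26.079 -17.956   0.422 -45.477  -5.541]
shift [-0.403  0.354 -0.186] turn [-0.009 -0.004  0.002]
front [-5.554 -3.978 -3.212] top [118.139 120.194]
```

View pics/side3.png

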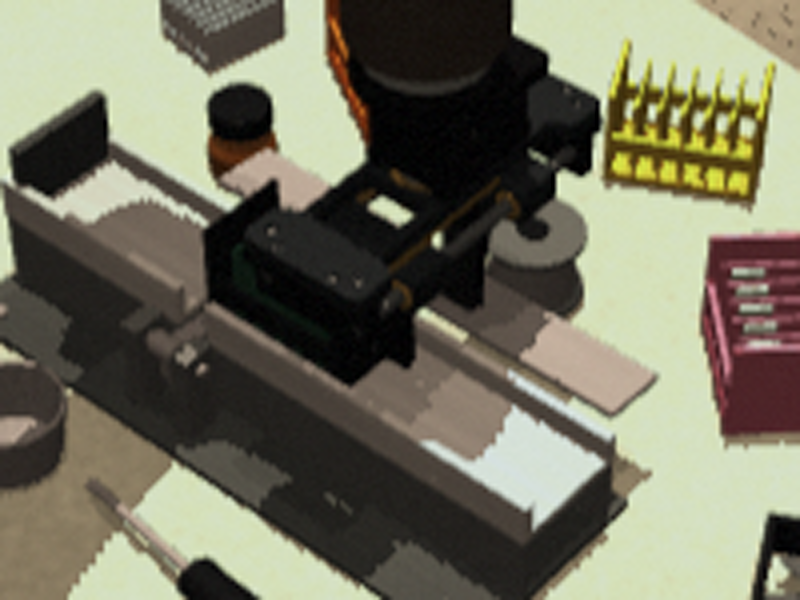

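The rack is upright with its front at x≈-3.5, just reaching the gate, and the bar is held down. I'll continue.

>>> drive_tool(rows=[{"tx": -0.5,"ty": 0,"tz": 0,"ax": 0,"ay": 0,"az": 0,"claw": 4.5},{"tx": -0.5,"ty": 0,"tz": 0,"ax": 0,"ay": 0,"az": 0,"claw": 4.5},{"tx": -0.5,"ty": 0,"tz": 0,"ax": 0,"ay": 0,"az": 0,"claw": 4.5},{"tx": -0.5,"ty": 0,"tz": 0,"ax": 0,"ay": 0,"az": 0,"claw": 4.5},{"tx": -0.5,"ty": 0,"tz": 0,"ax": 0,"ay": 0,"az": 0,"claw": 4.5},{"tx": -0.5,"ty": 0,"tz": 0,"ax": 0,"ay": 0,"az": 0,"claw": 4.5},{"tx": -0.5,"ty": 0,"tz": 0,"ax": 0,"ay": 0,"az": 0,"claw": 4.5},{"tx": -0.5,"ty": 0,"tz": 0,"ax": 0,"ay": 0,"az": 0,"claw": 4.5},{"tx": -0.5,"ty": 0,"tz": 0,"ax": 0,"ay": 0,"az": 0,"claw": 4.5},{"tx": -0.5,"ty": 0,"tz": 0,"ax": 0,"ay": 0,"az": 0,"claw": 4.5}])

```text
time_s: 7.48
tcp_pos: [0.5687, 0.0426, 0.069]
ee_rot: [[0.179, -0.984, 0.008], [-0.984, -0.179, -0.002], [0.004, -0.008, -1.0]]
wrist_force: [3.9, -10.5, 12.1]
gripper_width: 0.517
gripper_force: 6.7
```

```bash
python3 -c "
from h import *
goto(30,-30,71)"
```

```text
t 7.4833 chute [-53.827 -33.142  69.024] F [-10.985  -1.958  12.147] w 44.9517258653031 j [ 20.724  25.508 -19.022   0.421 -45.071 -10.726]
shift [-8.382  0.299 -0.232] turn [-0.008 -0.004  0.002]
```

>>> drive_tool(rows=[{"tx": -0.5,"ty": 0,"tz": 0,"ax": 0,"ay": 0,"az": 0,"claw": 4.5},{"tx": -0.5,"ty": 0,"tz": 0,"ax": 0,"ay": 0,"az": 0,"claw": 4.5},{"tx": -0.5,"ty": 0,"tz": 0,"ax": 0,"ay": 0,"az": 0,"claw": 4.5},{"tx": -0.5,"ty": 0,"tz": 0,"ax": 0,"ay": 0,"az": 0,"claw": 4.5},{"tx": -0.5,"ty": 0,"tz": 0,"ax": 0,"ay": 0,"az": 0,"claw": 4.5},{"tx": -0.5,"ty": 0,"tz": 0,"ax": 0,"ay": 0,"az": 0,"claw": 4.5},{"tx": -0.5,"ty": 0,"tz": 0,"ax": 0,"ay": 0,"az": 0,"claw": 4.5},{"tx": -0.5,"ty": 0,"tz": 0,"ax": 0,"ay": 0,"az": 0,"claw": 4.5},{"tx": -0.5,"ty": 0,"tz": 0,"ax": 0,"ay": 0,"az": 0,"claw": 4.5},{"tx": -0.5,"ty": 0,"tz": 0,"ax": 0,"ay": 0,"az": 0,"claw": 4.5}])

```text
time_s: 8.32
tcp_pos: [0.5594, 0.0918, 0.0689]
ee_rot: [[0.179, -0.984, 0.007], [-0.984, -0.179, -0.002], [0.004, -0.007, -1.0]]
wrist_force: [4.0, -10.6, 13.3]
gripper_width: 0.516
gripper_force: 6.9
```

>>> drive_tool(rows=[{"tx": -0.5,"ty": 0,"tz": 0,"ax": 0,"ay": 0,"az": 0,"claw": 4.5},{"tx": -0.5,"ty": 0,"tz": 0,"ax": 0,"ay": 0,"az": 0,"claw": 4.5},{"tx": -0.5,"ty": 0,"tz": 0,"ax": 0,"ay": 0,"az": 0,"claw": 4.5},{"tx": -0.4,"ty": 0,"tz": 0,"ax": 0,"ay": 0,"az": 0,"claw": 4.5},{"tx": -0.3,"ty": 0,"tz": 0,"ax": 0,"ay": 0,"az": 0,"claw": 4.5},{"tx": -0.2,"ty": 0,"tz": 0,"ax": 0,"ay": 0,"az": 0,"claw": 4.5}])

```text
time_s: 8.82
tcp_pos: [0.5549, 0.1155, 0.0687]
ee_rot: [[0.179, -0.984, 0.006], [-0.984, -0.179, -0.002], [0.003, -0.006, -1.0]]
wrist_force: [3.8, -11.0, 13.9]
gripper_width: 0.52
gripper_force: 6.9
```

```bash
python3 -c "
from h import *
from station import capture
goto(30,-30,71)
n='side';p,d=capture(n)
X=(cloud(n,d)-O)@RC*1000
m=(d>0)&(abs(X[...,1])<24)&(X[...,2]>104)&(X[...,2]<122)&(X[...,0]>20)&(X[...,0]<160);q=X[m];print('front',np.percentile(q[:,0],[90,98,99.5]),'top',np.percentile(q[:,2],[90,98]))
m=(d>0)&(abs(X[...,1])<24)&(X[...,2]>85)&(X[...,2]<102)&(X[...,0]>110)&(X[...,0]<160);q=X[m];print('stop',np.percentile(q[:,0],[1,5,50,99]))
"
```

```text
t 8.8167 chute [ 20.391 -32.479  68.717] F [-11.472  -1.757  13.861] w 45.21363283233727 j [ 28.302  25.309 -19.435   0.413 -44.994 -18.291]
shift [-0.961  0.245 -0.233] turn [-0.006 -0.003  0.002]
front [120.133 121.081 122.17 ] top [120.953 121.79 ]
stop [114.47  115.069 119.287 137.26 ]
```

>>> drive_tool(rows=[{"tx": -0.2,"ty": 0,"tz": 0,"ax": 0,"ay": 0,"az": 0,"claw": 4.5},{"tx": -0.2,"ty": 0,"tz": 0,"ax": 0,"ay": 0,"az": 0,"claw": 4.5},{"tx": -0.2,"ty": 0,"tz": 0,"ax": 0,"ay": 0,"az": 0,"claw": 4.5},{"tx": -0.2,"ty": 0,"tz": 0,"ax": 0,"ay": 0,"az": 0,"claw": 4.5},{"tx": -0.1,"ty": 0,"tz": 0,"ax": 0,"ay": 0,"az": 0,"claw": 4.5},{"tx": -0.1,"ty": 0,"tz": 0,"ax": 0,"ay": 0,"az": 0,"claw": 4.5}])

```text
time_s: 9.37
tcp_pos: [0.553, 0.1247, 0.0687]
ee_rot: [[0.179, -0.984, 0.006], [-0.984, -0.179, -0.003], [0.004, -0.005, -1.0]]
wrist_force: [5.8, -15.7, 12.0]
gripper_width: 0.517
gripper_force: 9.5
```

>>> drive_tool(rows=[{"tx": -0.1,"ty": 0,"tz": 0,"ax": 0,"ay": 0,"az": 0,"claw": 4.5},{"tx": -0.1,"ty": 0,"tz": 0,"ax": 0,"ay": 0,"az": 0,"claw": 4.5}])

```text
time_s: 9.53
tcp_pos: [0.5527, 0.1248, 0.0688]
ee_rot: [[0.18, -0.984, 0.005], [-0.984, -0.18, -0.006], [0.007, -0.004, -1.0]]
wrist_force: [7.3, -22.9, 14.1]
gripper_width: 0.522
gripper_force: 14.1
```

The force jumped while the position stalled at finger x≈30, so the rack is home. I'll back off slightly with the bar still pressed, then check.

>>> drive_tool(rows=[{"tx": 0.2,"ty": 0,"tz": 0,"ax": 0,"ay": 0,"az": 0,"claw": 4.5},{"tx": 0.2,"ty": 0,"tz": 0,"ax": 0,"ay": 0,"az": 0,"claw": 4.5},{"tx": 0.2,"ty": 0,"tz": 0,"ax": 0,"ay": 0,"az": 0,"claw": 4.5},{"tx": 0.2,"ty": 0,"tz": 0,"ax": 0,"ay": 0,"az": 0,"claw": 4.5},{"tx": 0,"ty": 0,"tz": 0,"ax": 0,"ay": 0,"az": 0,"claw": 4.5}])

```text
time_s: 9.95
tcp_pos: [0.5537, 0.1232, 0.0679]
ee_rot: [[0.179, -0.984, 0.007], [-0.984, -0.179, 0.004], [-0.002, -0.008, -1.0]]
wrist_force: [-0.7, 4.6, 10.1]
gripper_width: 0.513
gripper_force: 4.8
```

```bash
python3 -c "
from h import *
from station import capture
goto(26,-30,71)
n='side';p,d=capture(n);cv2.imwrite('pics/side4.png',cv2.resize(p[170:320,180:380,::-1],None,fx=3,fy=3,interpolation=cv2.INTER_CUBIC))
X=(cloud(n,d)-O)@RC*1000
m=(d>0)&(abs(X[...,1])<24)&(X[...,2]>104)&(X[...,2]<122)&(X[...,0]>20)&(X[...,0]<160);q=X[m];print('front',np.percentile(q[:,0],[90,98,99.5]),'top',np.percentile(q[:,2],[90,98]))
"
```

```text
t 9.95 chute [ 28.198 -32.676  67.877] F [ 4.645 -0.118 10.079] w 44.66106546069435 j [ 28.919  25.359 -19.357   0.018 -44.815 -18.635]
shift [ 0.219  0.265 -0.315] turn [-0.008  0.002  0.002]
front [129.036 130.403 130.704] top [120.536 121.389]
```

View pics/side4.png

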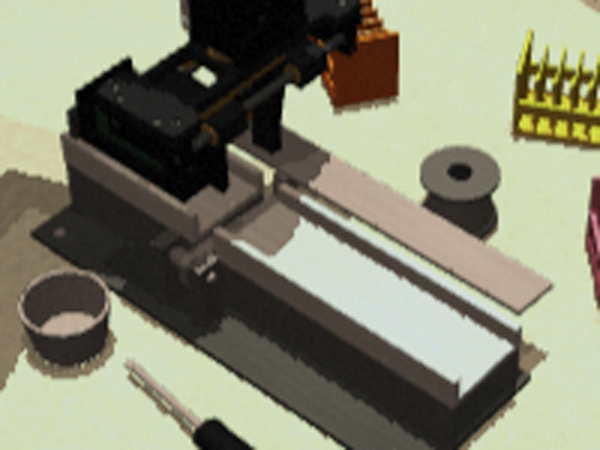

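The rack's front is at 130, flush against the stop, and the gate is clear behind it. I'll back off a little more and lift straight up.

>>> drive_tool(rows=[{"tx": 0.2,"ty": 0,"tz": 0,"ax": 0,"ay": 0,"az": 0,"claw": 4.5},{"tx": 0,"ty": 0,"tz": -0.4,"ax": 0,"ay": 0,"az": 0,"claw": 4.5},{"tx": 0,"ty": 0,"tz": -0.6,"ax": 0,"ay": 0,"az": 0,"claw": 4.5},{"tx": 0,"ty": 0,"tz": -0.6,"ax": 0,"ay": 0,"az": 0,"claw": 4.5},{"tx": 0,"ty": 0,"tz": -0.6,"ax": 0,"ay": 0,"az": 0,"claw": 4.5},{"tx": 0,"ty": 0,"tz": -0.6,"ax": 0,"ay": 0,"az": 0,"claw": 4.5},{"tx": 0,"ty": 0,"tz": -0.6,"ax": 0,"ay": 0,"az": 0,"claw": 4.5},{"tx": 0,"ty": 0,"tz": -0.8,"ax": 0,"ay": 0,"az": 0,"claw": 4.5},{"tx": 0,"ty": 0,"tz": -0.8,"ax": 0,"ay": 0,"az": 0,"claw": 4.5},{"tx": 0,"ty": 0,"tz": -0.8,"ax": 0,"ay": 0,"az": 0,"claw": 4.5}])

```text
time_s: 10.83
tcp_pos: [0.5519, 0.1193, 0.124]
ee_rot: [[0.177, -0.984, 0.001], [-0.984, -0.177, 0.0], [-0.0, -0.001, -1.0]]
wrist_force: [0.7, 0.3, -0.1]
gripper_width: 0.517
gripper_force: 0.0
```

>>> drive_tool(rows=[{"tx": 0,"ty": 0,"tz": -1.5,"ax": 0,"ay": 0,"az": 0,"claw": 4.5},{"tx": 0,"ty": 0,"tz": -2,"ax": 0,"ay": 0,"az": 0,"claw": 4.5},{"tx": 0,"ty": 0,"tz": -2,"ax": 0,"ay": 0,"az": 0,"claw": 4.5},{"tx": 0,"ty": 0,"tz": -2,"ax": 0,"ay": 0,"az": 0,"claw": 4.5},{"tx": 0,"ty": 0,"tz": -2,"ax": 0,"ay": 0,"az": 0,"claw": 4.5},{"tx": 0,"ty": 0,"tz": -2,"ax": 0,"ay": 0,"az": 0,"claw": 4.5},{"tx": 0,"ty": 0,"tz": -2,"ax": 0,"ay": 0,"az": 0,"claw": 4.5},{"tx": 0,"ty": 0,"tz": -1,"ax": 0,"ay": 0,"az": 0,"claw": 4.5},{"tx": 0,"ty": 0,"tz": 0,"ax": 0,"ay": 0,"az": 0,"claw": 4.5},{"tx": 0,"ty": 0,"tz": 0,"ax": 0,"ay": 0,"az": 0,"claw": 4.5}])

```text
time_s: 11.67
tcp_pos: [0.5512, 0.1193, 0.2683]
ee_rot: [[0.177, -0.984, 0.0], [-0.984, -0.177, 0.001], [-0.001, -0.0, -1.0]]
wrist_force: [0.1, 0.1, -0.2]
gripper_width: 0.519
gripper_force: 0.0
```

```bash
python3 -c "
from h import *
from station import capture
goto(26,-30,200)
o=[]
for n,(u0,u1,v0,v1) in (('side',(180,400,170,335)),('scene',(250,450,180,330))):
    p,d=capture(n);o.append(cv2.resize(p[v0:v1,u0:u1,::-1],(400,300),interpolation=cv2.INTER_CUBIC))
    X=(cloud(n,d)-O)@RC*1000
    m=(d>0)&(abs(X[...,1])<24)&(X[...,2]>104)&(X[...,2]<122)&(X[...,0]>20)&(X[...,0]<160);q=X[m];print(n,len(q),'front',np.percentile(q[:,0],[2,98,99.5]))
    m=(d>0)&(abs(X[...,1])<25)&(abs(X[...,2]-65)<30)&(abs(X[...,0])<5);print('gate z',m.sum(),np.percentile(X[m][:,2],[5,50,95]))
cv2.imwrite('pics/m5.png',np.hstack(o))
"
```

```text
t 11.6667 chute [ 24.736 -29.586 268.287] F [ 0.129 -0.075 -0.225] w 45.1727497441857 j [ 28.651  14.396  -3.973  -0.033 -71.592 -18.469]
shift [-0.121 -0.038  6.829] turn [-0.     0.001 -0.   ]
side 537 front [ 38.662 129.027 131.101]
gate z 108 [52.584 65.739 74.343]
scene 277 front [ 42.755 132.86  138.579]
gate z 27 [62.422 66.559 70.58 ]
```

View pics/m5.png

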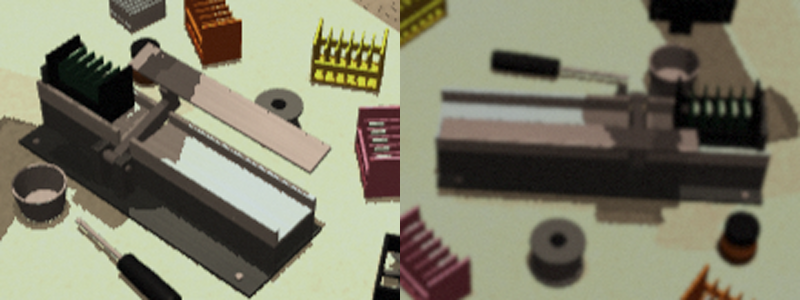

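The picture shows the rack upright against the end stop (side 88, 80), the gate up behind it (side 140, 130), the bar raised and the bystanders where they were. The hand is well clear, so I'm handing in.

```bash
python3 -c "
from station import finish_job
print(finish_job())"
```

```text
the job is handed in; nothing more can be done
None
```

The job is handed in: the rack is home against the end stop, the gate has sprung shut behind it, the other things on the bench look undisturbed in the last pictures, and the hand is clear, at about 12 s of the 45 s allowed.

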